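# Feel along the ground rim of an insole shell

### The job

Check the freshly ground rim of the blue insole shell by feel: with the fingers closed and pointing down, lightly touch the rim with the fingertips at the red dot and run along the top of the rim over each white dot in turn, keeping in touch with it all the way round to the last one at the back of the heel, then take the hand clear. Keep the touch gentle, letting the sprung cradle give a little but never bearing hard on its stop, and do not lift the shell or push it out of its cradle. Leave the black shell, the sanding drum, the jar and the screwdriver alone.

Things in the scene. Friction and masses are not known exactly. Their poses are not given: they have to be found in the camera images.
- blue_shell: The work: a stiff blue plastic insole shell, 174 long x 92 x 18 mm high, 105 to 210 g, lying loose in its cradle. Origin: centre of its underside; x towards its broad open front, z up; the heel is at -x. A rim 12 mm wide with a level top 18 mm above the underside runs from the front along the +y side, round the heel and back along the -y side; the bed inside is only 5 mm thick. Five dots (one red, four white), 11 mm across, are set flush on the rim top of the +y side.
- blue_holder: Red steel base plate, 215 x 120 x 12 mm, fixed to the bench, origin under its centre. On it is a grey sprung cradle plate, 205 x 112 mm, its top 36 mm above the bench when up, on which the blue shell lies (so the rim top is 54 mm above the bench). Seven dark steel pins round the shell, 10 mm tall (8 mm lower than the rim), keep it in place with about 2 mm of play. Same axes as the shell.
- blue_cradle (a joint): How far the cradle under the blue shell is pressed straight down, m: 0 = up (as at the start), 0.012 = on its stop. It starts to give at about 0.5 to 2 N and then takes 0.6 N more per mm, so about 8 to 9 N at the stop, where it turns rigid; it springs up again when let go and does not tilt.
- black_shell: A black insole shell of the same shape without dots, loose in its own like red holder; not to be touched. Origin: centre of its underside. The blue and the black station may stand either way round, left or right.
- drum: Loose sanding drum, brown, 48 mm across, 40 mm tall with an 18 mm steel stub on top; origin under its centre. Stands between the two stations. Leave alone.
- jar: Loose jar with a yellow cap, 52 mm across, 70 mm tall; origin under its centre. Leave alone.
- driver: Loose screwdriver lying across the far side of the bench, red handle; origin at its middle, at bench height. Leave alone.
- dot0 (a point): Centre of the red dot on top of the blue shell's rim; at (77, 40, 18) mm in the shell's frame; z up. The start of the run.
- dot1 (a point): Centre of the first white dot on top of the blue shell's rim; at (34, 36, 18) mm in the shell's frame; z up.
- dot2 (a point): Centre of the second white dot on top of the blue shell's rim; at (-9, 33, 18) mm in the shell's frame; z up.
- dot3 (a point): Centre of the third white dot on top of the blue shell's rim; at (-52, 32, 18) mm in the shell's frame; z up.
- dot4 (a point): Centre of the last white dot, at the back of the heel on top of the blue shell's rim; at (-81, 5, 18) mm in the shell's frame; z up. The end of the run.
- via0 (a point): Unmarked point on the top centre line of the blue shell's rim, halfway between dot0 and dot1; at (56, 39, 18) mm in the shell's frame; z up.
- via1 (a point): Unmarked point on the top centre line of the blue shell's rim, halfway between dot1 and dot2; at (13, 34, 18) mm in the shell's frame; z up.
- via2 (a point): Unmarked point on the top centre line of the blue shell's rim, halfway between dot2 and dot3; at (-30, 32, 18) mm in the shell's frame; z up.
- via3 (a point): Unmarked point on the top centre line of the blue shell's rim, halfway between dot3 and dot4; at (-71, 24, 18) mm in the shell's frame; z up.
Mind the look-alikes: they are no part of the job. Several things have the shape of the blue_shell; the one meant has the colours described above. What is shaped like the blue_holder but green is not meant.

How it is judged (in metres and radians):
On the way, in this order (a step that is already met when the one before it is completed fails the run):
1. the closed fingertips touch the rim at the red dot (contact force between the fingers and blue_shell above 0.3 N and horizontal distance between the grasp point and dot0 below 0.012 m), for 0.1 s.
2. the closed fingertips touch the rim on the way from dot0 to dot1 (contact force between the fingers and blue_shell above 0.3 N and horizontal distance between the grasp point and via0 below 0.012 m), for 0.1 s.
3. the closed fingertips touch the rim at the first white dot (contact force between the fingers and blue_shell above 0.3 N and horizontal distance between the grasp point and dot1 below 0.012 m), for 0.1 s.
4. the closed fingertips touch the rim on the way from dot1 to dot2 (contact force between the fingers and blue_shell above 0.3 N and horizontal distance between the grasp point and via1 below 0.012 m), for 0.1 s.
5. the closed fingertips touch the rim at the second white dot (contact force between the fingers and blue_shell above 0.3 N and horizontal distance between the grasp point and dot2 below 0.012 m), for 0.1 s.
6. the closed fingertips touch the rim on the way from dot2 to dot3 (contact force between the fingers and blue_shell above 0.3 N and horizontal distance between the grasp point and via2 below 0.012 m), for 0.1 s.
7. the closed fingertips touch the rim at the third white dot (contact force between the fingers and blue_shell above 0.3 N and horizontal distance between the grasp point and dot3 below 0.012 m), for 0.1 s.
8. the closed fingertips touch the rim on the way from dot3 to dot4 (contact force between the fingers and blue_shell above 0.3 N and horizontal distance between the grasp point and via3 below 0.012 m), for 0.1 s.
9. the closed fingertips touch the rim at the last white dot, at the back of the heel (contact force between the fingers and blue_shell above 0.3 N and horizontal distance between the grasp point and dot4 below 0.012 m), for 0.1 s.
At the end, for the whole second after the job is handed in: All dots traced in order (gripper's centre line within 12 mm of each dot and of the points between, fingertips touching), the blue shell is at rest in its cradle (within 10 mm of centre, raised under 6 mm, tilted under 0.08 rad) and the cradle is up (within 3 mm) (horizontal distance between blue_shell and blue_holder below 0.01 m and z of blue_shell in the frame of blue_holder below 0.042 m and angle between blue_shell's own z axis and vertical below 0.08 rad and value of joint blue_cradle below 0.003 m and linear speed of blue_shell below 0.02 m/s).
It fails at once if the touch is hard: over 15 N on the blue shell (the cradle driven onto its stop) (contact force between the fingers and blue_shell above 15 N).
It fails at once if the blue shell is lifted, tipped or pushed out of its cradle (horizontal distance between blue_shell and blue_holder above 0.015 m or z of blue_shell in the frame of blue_holder above 0.046 m or angle between blue_shell's own z axis and vertical above 0.2 rad).
It fails at once if the black shell is pressed or moved (distance of black_shell from where it was at the start of the episode above 0.008 m or contact force between the fingers and black_shell above 1 N).
It fails at once if the drum, jar or screwdriver is displaced by more than 15 mm (distance of any of drum, jar, driver from where it was at the start of the episode above 0.015 m).
It also fails if it takes over 43 s, if anything falls off the work surface, if the arm or the gripper's body presses on something with over 40 N, if the wrist force passes 120 N, or if a joint passes its speed limit or range.

### The arm

A 6-joint arm with a two-finger parallel gripper is mounted at the origin on the work surface. World frame = base frame: x ahead of the robot, y to its left, z up, the work surface at z = 0. Lengths are in mm, angles in rad, forces in N, time in s.
With the tool pointing down it reaches from about 350 to 975 mm from the base axis. Payload 7.1 kg.
Tool frame: the origin (TCP) lies on the front face of the gripper's body, between the roots of the fingers; the fingertips stand 80 mm ahead of it and the grasp point (between the pads) lies 61 mm ahead of it (env.tips_ahead is the distance from the TCP to the fingertips, in mm); z points along the fingers, y is the line along which they close (so a half turn about z gives the same grasp; the last joint's range is limited). The gripper opens to 88 mm and grips with 3 to 60 N. Pads are 20 mm wide; open, the fingers measure 115 mm over their backs; the gripper's body (75 mm by 178 mm) begins 61 mm behind the grasp point.
Start: joints at [1.308, 0.423, 1.63, -0, 1.089, -0.019], TCP at [150.839, 606.509, 302.675] pointing down, gripper open.
Joint ranges: [-3, 3], [-0.9, 2.11], [0.09, 2.58], [-1.31, 4.45], [0.11, 2.69], [-2.54, 2.54]. Speed limits (rad/s): [2.39, 2.39, 3.01, 3.14, 3.14, 3.14].

### API

Orientations are given as a unit quaternion [x, y, z, w].
In Python, from station import env, set_gripper, viewer, workorder gives the robot as it stands. Calls block until the motion is done:
- env.reach(position, orientation): joint-space move of the TCP to a pose.
- env.move_l(position, rot=None, rate=150, f_stop=None): straight line of the TCP; rot=None keeps the orientation; rate is the mean speed in mm/s. With f_stop (N) it stops when the force on the tool has changed by that much, and returns True; else False.
- env.move_joints(angles): joint-space move.
- set_gripper(opening): finger opening in mm; the grip force is fixed at half the most; returns when the fingers have stopped.
- env.hold(seconds).
- env.ik(position, orientation): joint angles nearest the present ones, or None.
- env.read_state(): the state.
- viewer.camera(name): name is "scene" or "top" or "wrist"; returns the picture (384x512x3 uint8, blue, green, red); there is no depth.
- viewer.camera_params(name): a dict with "fx", "fy", "cx", "cy" (pixels), "dist" ([k1, k2, p1, p2, k3] as OpenCV has them; the pictures are not rectified), "pose" (4x4, takes a point from camera to world coordinates); the wrist camera has in their place "tool_from_camera" (4x4, takes a point from camera to tool coordinates, whose origin is the TCP and whose axes are the flange's). Camera axes: x right, y up, looking along -z (the intrinsics and any distortion apply to the point x, -y, -z); pixel columns grow to the right and rows downward; lengths in mm; the calibration is good to about 2 mm. A picture is of the moment at which its call begins: read the wrist's pose just before it. camera_params takes no time and is no camera call.
A pose or a line that the arm cannot do raises env.IKError and nothing moves.
- workorder.sign_off(): hands the job in; it is judged then, once.
The state is a dict: "time_s": time; "qpos": joint angles; "dq": joint speeds; "tau": joint torques, N m; "tool_pos": TCP position; "orientation": TCP orientation; "force": force on the tool from outside, world axes, zero at the start; "wrist_torque": the same for the moment, N m; "width": finger opening in mm; "grip_force": force on a finger pad.
Only numpy, scipy, OpenCV 4.12 (cv2) and the standard library are available. Lean on these libraries where they do the work, as an engineer would, in place of code of your own. Each camera call takes 0.05 s, during which the arm holds its last target. There are 200 camera calls.

## Working session

There is one attempt and no reset: what is moved stays moved. The work goes in short steps, each a Python script; the robot and the scene stay as the last script left them, time stands still between calls to the robot, and variables do not carry over. Pictures are saved under pics/ and viewed, at most 10 in all, crops included, and the job is handed in when it is done.

```bash
mkdir -p pics; ls
python3 - <<'E'
from station import env, viewer
import cv2, numpy as np
for n in("top","scene"):
    cv2.imwrite(f"pics/{n}0.png",viewer.camera(n)); p=viewer.camera_params(n); print(n,{k:np.round(v,3).tolist() for k,v in p.items()})
s=env.read_state();print(s["time_s"],s["orientation"],s["force"],s["width"])
E
```

```text
pics
top {'fx': 378.548, 'fy': 378.548, 'cx': 253.748, 'cy': 186.927, 'dist': [-0.072, 0.0, 0.0, 0.0, 0.0], 'pose': [[-0.019, 0.997, -0.076, 456.721], [-1.0, -0.02, -0.011, -24.332], [-0.013, 0.076, 0.997, 928.848], [0.0, 0.0, 0.0, 1.0]]}
scene {'fx': 353.913, 'fy': 353.913, 'cx': 259.444, 'cy': 191.959, 'dist': [-0.103, 0.0, 0.0, 0.0, 0.0], 'pose': [[-0.064, -0.721, 0.69, 1058.547], [0.998, -0.052, 0.037, 11.824], [0.009, 0.691, 0.723, 617.767], [0.0, 0.0, 0.0, 1.0]]}
0.1 [ 1.21591840e-01  9.92579971e-01 -6.45263175e-04 -9.50406941e-05] [-0.63189788  0.63365171  0.23389349] 87.6516504417671
```

View pics/top0.png

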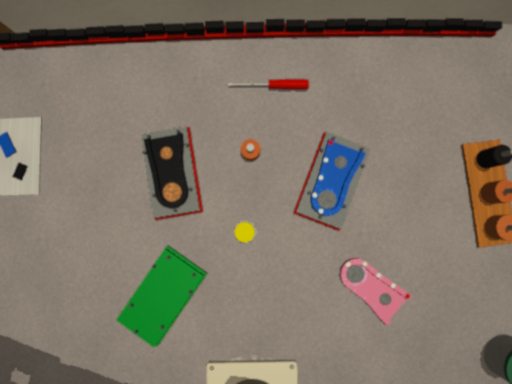

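View pics/scene0.png

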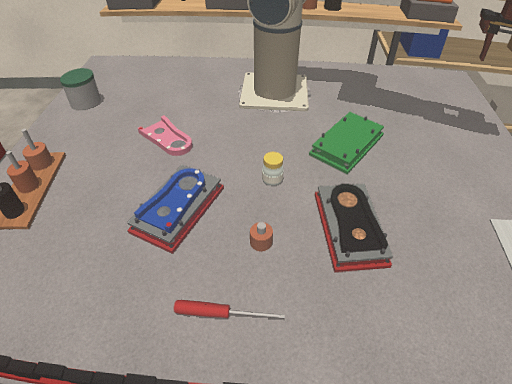

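```bash
cat > h.py <<'E'
import numpy as np, cv2
from scipy.spatial.transform import Rotation as R
from station import env, viewer, set_gripper
DOTS=np.array([[77,40],[34,36],[-9,33],[-52,32],[-81,5]],float)
VIAS=np.array([[56,39],[13,34],[-30,32],[-71,24]],float)
def cast(px,name,z,pose=None):
    p=viewer.camera_params(name); pose=np.array(p["pose"]) if pose is None else pose
    K=np.array([[p["fx"],0,p["cx"]],[0,p["fy"],p["cy"]],[0,0,1]])
    u=cv2.undistortPoints(np.array(px,float).reshape(-1,1,2),K,np.array(p["dist"],float))[:,0]
    d=np.c_[u[:,0],-u[:,1],-np.ones(len(u))]@pose[:3,:3].T
    o=pose[:3,3]; return (o+d*((z-o[2])/d[:,2])[:,None])[:,:2]
def blobs(mask,lo,hi):
    n,_,st,c=cv2.connectedComponentsWithStats(mask.astype(np.uint8))
    return [(c[i].round(1).tolist(),int(st[i,4])) for i in range(1,n) if lo<=st[i,4]<=hi]
def blue_region(im):
    h=cv2.cvtColor(im,cv2.COLOR_BGR2HSV)
    m=cv2.inRange(h,(100,120,60),(128,255,255))
    n,l,st,c=cv2.connectedComponentsWithStats(m); i=1+st[1:,4].argmax()
    cs,_=cv2.findContours((l==i).astype(np.uint8),0,1)
    hull=cv2.convexHull(max(cs,key=cv2.contourArea)); reg=np.zeros_like(m); cv2.fillPoly(reg,[hull],255)
    return h,cv2.dilate(reg,np.ones((5,5)))>0
def dots(im,lo,hi):
    h,reg=blue_region(im)
    w=reg&(h[...,1]<90)&(h[...,2]>165); r=reg&((h[...,0]<8)|(h[...,0]>165))&(h[...,1]>130)&(h[...,2]>80)
    return blobs(r,lo,hi),blobs(w,lo,hi)
def fit(P,Q):  # P model -> Q world, 2D rigid
    pc,qc=P.mean(0),Q.mean(0); a,b=(P-pc),(Q-qc)
    t=np.arctan2((a[:,0]*b[:,1]-a[:,1]*b[:,0]).sum(),(a*b).sum())
    M=np.array([[np.cos(t),-np.sin(t)],[np.sin(t),np.cos(t)]]); o=qc-M@pc
    return t,o,M,np.linalg.norm(P@M.T+o-Q,axis=1)
E
python3 - <<'E'
from h import *
for n in("top","scene"):
    im=cv2.imread(f"pics/{n}0.png"); r,w=dots(im,4,80); print(n,"red",r,"white",w)
    for c,a in r+w: print(cast([c],n,54).round(1))
E
```

```text
top red [([330.5, 142.3], 14)] white [([325.6, 159.4], 16), ([320.7, 177.1], 20), ([314.5, 194.6], 19), ([320.9, 210.4], 17)]
[[ 624.6 -196.2]]
[[ 584.4 -183.3]]
[[ 543.2 -170.4]]
[[ 502.8 -154.7]]
[[ 466.  -168.4]]
scene red [([168.3, 223.8], 15)] white [([198.8, 183.3], 12), ([188.8, 195.2], 19), ([179.0, 209.1], 22)]
[[ 623.8 -196.6]]
[[ 503.8 -155.4]]
[[ 541.8 -170.6]]
[[ 583.1 -183.3]]
```

Run:
```python
from h import *
Q=np.array([[624.2,-196.4],[583.8,-183.3],[542.5,-170.5],[503.3,-155],[466,-168.4]])
t,o,M,res=fit(DOTS,Q); print("yaw",t,"o",o,"res",res.round(1))
np.savez("pose.npz",M=M,o=o)
D=DOTS@M.T+o; print(D.round(1))
T=env.tips_ahead; q=np.array([0,1,0,0.])
set_gripper(0)
p=[*D[0],T+130]; print(T,env.ik(p,q))
env.reach(p,q)
env.move_l([*D[0],T+64],rate=100); env.hold(.3)
s0=env.read_state(); print(s0["time_s"],s0["force"],s0["width"],s0["tool_pos"])
im=viewer.camera("wrist"); cv2.imwrite("pics/w1.png",im)
```

```text
yaw -0.3915485642024166 o [ 538.54746807 -204.07616627] res [0.8 0.5 0.5 0.7 0.4]
[[ 625.  -196.5]
 [ 583.7 -183.8]
 [ 542.8 -170.1]
 [ 502.7 -154.7]
 [ 465.6 -168.5]]
80.0 [-3.22769523e-01  5.74565139e-01  1.61800260e+00 -4.44089210e-16
  9.49024911e-01 -1.89356585e+00]
5.825 [-0.2137407   0.96279581 -0.12286106] 0.5311333480022392 [ 625.22409755 -196.56817884  144.62566353]
```

View pics/w1.png

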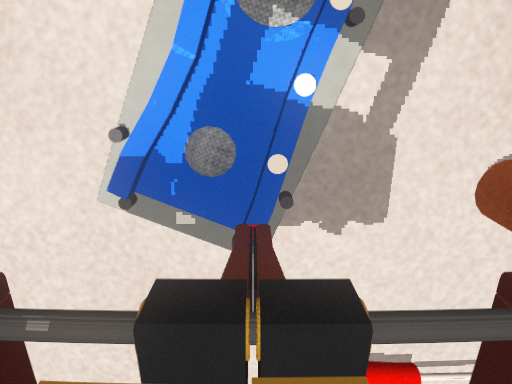

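The wrist view shows the closed fingertips at (252,228) over the red dot. The white dots at (278,163) and (305,85) lead in line to it, so the fit holds. I'll touch down next.

Run:
```python
from h import *
d=np.load("pose.npz");D=DOTS@d["M"].T+d["o"];T=env.tips_ahead
env.move_l([*D[0],T+57],rate=30);env.hold(.3)
f0=env.read_state()["force"];print("f0",f0)
hit=env.move_l([*D[0],T+50],rate=8,f_stop=2.0)
env.hold(.3);s=env.read_state();print(hit,s["time_s"],s["tool_pos"]-np.array([0,0,T]),s["force"]-f0)
np.save("f0.npy",f0)
```

```text
f0 [-0.51466259  0.42251666  0.94294477]
True 7.5 [ 625.02098534 -196.49015459   51.72413678] [ 2.23578581 -1.94278555  1.10443046]
```

Run:
```python
from h import *
d=np.load("pose.npz");D=DOTS@d["M"].T+d["o"];T=env.tips_ahead;f0=np.load("f0.npy")
def avg():
    F=[]
    for _ in range(10): env.hold(.03);F.append(env.read_state()["force"]-f0)
    return np.mean(F,0).round(2),np.std(F,0).round(2)
print(avg())
for z in(50.7,49.8):
    env.move_l([*D[0],T+z],rate=8);print(z,avg(),env.read_state()["tool_pos"][2]-T,env.read_state()["time_s"])
```

```text
(array([ 2.16, -1.17,  1.53]), array([0.57, 0.43, 0.42]))
50.7 (array([ 1.06, -0.56,  2.12]), array([0.51, 0.37, 0.55])) 50.63594237658927 8.425
49.8 (array([ 0.07, -0.28,  2.52]), array([0.67, 0.4 , 0.47])) 49.72386285040659 9.025
```

Run:
```python
from h import *
d=np.load("pose.npz");T=env.tips_ahead;f0=np.load("f0.npy")
P=np.empty((9,2));P[::2]=DOTS;P[1::2]=VIAS
P=P@d["M"].T+d["o"]; z=49.3
for i,p in enumerate(P):
    env.move_l([*p,T+z],rate=20)
    F=[]
    for _ in range(6): env.hold(.03);F.append(env.read_state()["force"]-f0)
    f=np.mean(F,0);s=env.read_state();e=s["tool_pos"]-np.array([*p,T]);print(i,round(s["time_s"],2),e.round(1),f.round(2))
    if f[2]>8: print("hard");break
    if f[2]<2: z-=.5
    if f[2]>5: z+=.5
if i==4: cv2.imwrite("pics/x.png",viewer.camera("wrist"))
```

```text
0 9.47 [-0.1  0.  49.3] [-0.62  0.12  2.97]
1 10.88 [-0.1  0.1 49.2] [ 2.15 -0.84  2.82]
2 12.33 [-0.1  0.  49.2] [ 2.69 -0.78  2.99]
3 13.74 [-0.1  0.  49.2] [ 2.06 -0.83  2.73]
4 15.19 [-0.1  0.1 49.2] [ 2.58 -0.76  2.81]
5 16.59 [-0.1  0.  49.2] [ 2.08 -0.61  2.9 ]
6 18.04 [-0.1  0.1 49.2] [ 2.32 -0.73  2.94]
7 19.43 [-0.1  0.  49.2] [ 1.92 -0.74  2.76]
8 20.85 [-0.1 -0.  49.3] [ 1.13 -0.52  2.56]
```

Contact stayed steady at about 2.8 N the whole way round. I'll check the view while still at the heel, then lift clear.

Run:
```python
from h import *
p=np.array(env.read_state()["tool_pos"])
a=viewer.camera("scene")
env.move_l(p+[0,0,15],rate=20); env.move_l(p+[0,0,150],rate=120)
env.move_l(p+[0,170,200],rate=200); env.hold(.5)
b=viewer.camera("top")
cv2.imwrite("pics/end.png",np.hstack([cv2.resize(a[130:270,100:290],(400,300)),cv2.resize(b[110:250,260:450],(400,300))]))
r,w=dots(b,4,80); print(r,w,env.read_state()["time_s"],env.read_state()["force"])
for c,_ in r+w: print(cast([c],"top",54).round(1))
```

```text
[([329.1, 142.7], 14)] [([325.1, 160.3], 16), ([320.8, 178.0], 19), ([315.1, 195.7], 19), ([321.7, 211.3], 17)] 24.6583 [-0.19798205  0.73811186  0.25935792]
[[ 623.7 -192.9]]
[[ 582.3 -182. ]]
[[ 541.1 -170.6]]
[[ 500.2 -156. ]]
[[ 463.9 -170.2]]
```

View pics/end.png

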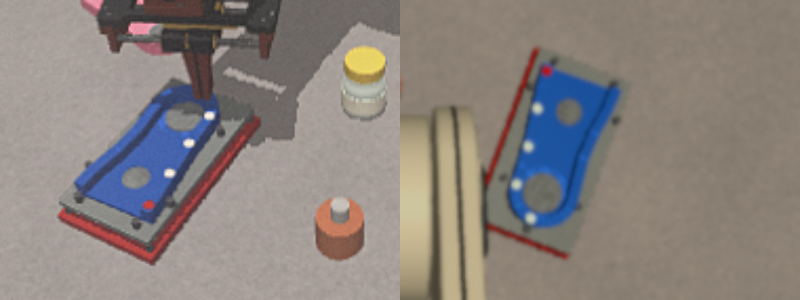

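The left half shows the fingertips on the heel rim at about (203,97). The right half shows the shell lying level in its cradle, with the red dot at (546,71). It has shifted only 2–4 mm within the pins' play, the hand is clear, and the force reading is back to its starting level.

```bash
python3 -c "
from station import workorder
print(workorder.sign_off())"
```

```text
the job is handed in; nothing more can be done
None
```

I ran the closed fingertips along the blue shell's rim from the red dot to the last heel dot at a steady force of about 2.8 N, took the hand clear and handed the job in at about 25 s; the shell is still seated in its cradle, shifted only 2–4 mm, but sign-off returned no verdict.

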